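# Raise the key rack one rung on its ladder stand

### The arm

A 7-joint arm with a two-finger parallel gripper is mounted at the origin on the work surface. World frame = base frame: x ahead of the robot, y to its left, z up, the work surface at z = 0. Lengths are in m, angles in degrees, forces in N, time in s.
With the tool pointing down it reaches from about 0.425 to 0.875 m from the base axis. Payload 4.7 kg.
Tool frame: the origin (TCP) lies between the finger pads; the fingertips stand env.finger_overhang ahead of it and the grasp point (between the pads) lies 5 mm behind it (env.finger_overhang is the distance from the TCP to the fingertips, in m); z points along the fingers, y is the line along which they close (so a half turn about z gives the same grasp; the last joint's range is limited). The gripper opens to 87 mm and grips with 3 to 60 N. Pads are 19 mm wide; open, the fingers measure 117 mm over their backs; the gripper's body (75 mm by 190 mm) begins 51 mm behind the grasp point.
Start: joints at [70.709, 18.392, -4.016, 83.108, 1.295, 78.541, -3.26], TCP at [0.223, -0.61, 0.237] pointing down, gripper open.
Joint ranges: [-163.93, 163.93], [-17.29, 119.83], [-79.2, 71.16], [3.27, 140.29], [-89.18, 269.18], [5.43, 117.66], [-154.24, 154.24]. Speed limits (degrees/s): [147.25, 147.25, 180, 180, 180, 180, 180].

### API

Orientations are given as [roll, pitch, yaw] about the fixed x, y, z axes, in that order (R = Rz(yaw) Ry(pitch) Rx(roll)).
In Python, from cell import telemetry, eyes, env, models gives the robot as it stands. The module is installed in compiled form; this text tells all that it offers.
- The arm moves only by the tool drive_tool, never from a script. Its arguments are lists of equal length, an entry for each row: "angular": the turn, a rotation vector about the tool's x, y, z in rad, a list of three; "delta_pos": the shift along the tool's x, y, z in cm, a list of three; "gripper": the finger opening in cm, from 0 to 8.7. A call has 1 to 20 rows; each row shifts and turns the commanded pose from where the row before left it, along the tool's axes as they then stand; what a row does not reach is not made up. A row lasts 1/10 s, in which the tool goes at most 50 mm and 8.59 degrees, less where a joint would pass 70% of its speed; a pose out of reach is approached as far as the arm can. A call with a gripper value outside its range is refused whole. The fingers move at their own pace and stop on an object; "squeeze" is the grip in N (left out, the last holds). Time passes only in rows, so rows that do not move let the fingers close. It gives the time, the measured TCP pose, the force, the opening and the grip force at its end, in the units of the state.
- telemetry.get_obs(): the state, without advancing time (a new reading comes with each control period).
- eyes.read_camera(name): name is "scene" or "top"; returns a dict with "pixels" (384x512x3 uint8, red, green, blue), "mtx" (3x3 intrinsics, pixels), "origin" and "orientation" of the camera in the world. Camera axes: x right, y down, z forward; pixel columns grow to the right and rows downward; lengths in m; the calibration is good to about 2 mm. A picture is of the moment at which its call begins. There is no depth.
- env.sign_off(): hands the job in; it is judged then, once.
Trained networks look in a picture, given as the dict that the camera call returned (one of the last four; its "shot" number tells which), for a name from the list of things; names that differ only in an ending like _2 or _b are one class to them, and where a whole thing is asked for, a point or a joint stands for the part that bears it (a point fixed in the world has none). Each returns a list of dicts, best first, with "p" (0 to 1); they miss things now and then, are a little off and sometimes report something else, mostly with a low value. They report only what shows in the picture. A call takes as long as a camera call.
- models.search_frame(picture, target): "centre" ([column, row] in pixels, amid what is visible of it).
- models.cut_out(picture, target): "pixels" (384x512 bool, what is visible of it) and "centre" ([column, row] in pixels, amid what is visible of it).
The state is a dict: "time_s": time; "qpos": joint angles; "joint_velocities": joint speeds; "effort": joint torques, N m; "tool_pos": TCP position; "tool_rot": TCP orientation; "force": force on the tool from outside, world axes, zero at the start; "wrist_torque": the same for the moment, N m; "grip_width": finger opening in m; "grasp_force": force on a finger pad.
Only numpy, scipy, OpenCV 4.12 (cv2) and the standard library are available. Lean on these libraries where they do the work, as an engineer would, in place of code of your own. Each camera call takes 0.05 s, during which the arm holds its last target. There are 200 camera calls.

### The job

The rack of hanging keys sits too low on its ladder stand. Take its upright knob, raise the rack past the middle rung until its pawl has dropped back out over that rung, then lower it gently, without dropping it, so that the pawl sits on the middle rung, and let go. Leave the neighbouring stand with the two small trays as it is.

Things in the scene. Friction and masses are not known exactly. Their poses are not given: they have to be found in the camera images.
- key_knob (a point): Grip point on the key rack's knob, a black upright round post 26 mm across; its top is 20 mm above this point, its foot on two thin steel arms 42 mm below. It moves up and down with the rack: 100 mm above the counter at the start, 170 mm once seated on the middle rung. It stands 120 mm in front of the ladder, on the robot's side (point x points at the ladder, z up). Grip it from above, any yaw.
- key_rack (a joint): Height of the key rack (260 mm crossbar with brass and steel keys hanging) on its ladder, m: 0 with pawl on the bottom rung (start), 0.070 on the middle, 0.140 on the top one; up positive. Slides freely; 0.4 to 0.75 kg; let go, it falls until the pawl lands on a rung. Ladder: wooden base 160 x 170 mm, rails 120 mm apart, 284 mm tall; rungs 12 mm thick, centres 70, 140, 210 mm above counter.
- key_pawl (a joint): Gravity pawl of the key rack, rad: 0 = level, nose out over the rung (a counterweight holds it there against a stop); positive = nose pressed down by a rung it passes on the way up, to about 1. It lets the rack rise and stops it sinking back. The nose swings free of the middle rung with key_rack at about 0.09, 20 mm above its seat there; it stays clear of the top rung until 0.12.
- tray_rack (a joint): Height of the other stand's sliding section, m; 0 (start) with its pawl on the bottom rung. That stand has the same ladder, pawl and knob, but carries two small open aluminium trays instead of keys. The two stands may change places. Leave it alone.

How it is judged (in metres and radians):
On the way:
1. the key rack has been raised past the middle rung and its pawl has dropped back out above it (value of joint key_rack above 0.08 m and value of joint key_pawl below 0.2 rad), for 0.05 s.
At the end, for the whole second after the job is handed in: The key rack is at rest with its level pawl on the middle rung (joint key_rack 0.070 within 8 mm, pawl angle under 0.2 rad), and the tray section is still on its bottom rung (within 15 mm) (value of joint key_rack between 0.062 and 0.078 m and value of joint key_pawl below 0.2 rad and velocity of joint key_rack between -0.02 and 0.02 m/s and value of joint tray_rack below 0.015 m); the robot touches nothing.
It fails at once if the key rack is dropped (it sinks faster than 0.4 m/s) (velocity of joint key_rack below -0.4 m/s).
It fails at once if the tray section is raised by more than 15 mm (value of joint tray_rack above 0.015 m).
It also fails if it takes over 35 s, if anything falls off the work surface, if the arm or the gripper's body presses on something with over 40 N, if the wrist force passes 120 N, or if a joint passes its speed limit or range.

## Working session

There is one attempt and no reset: what is moved stays moved. The work goes in short steps, Python scripts to look and compute and a tool call to move; the robot and the scene stay as the last step left them, time stands still between calls to the robot, and variables do not carry over. Pictures are saved under pics/ and viewed, at most 10 in all, crops included, and the job is handed in when it is done.

Besides the shell and the picture viewer there is one more tool, called as a command line: name --argument value ..., lists and objects as JSON in quotes. drive_tool: Moves the arm, as the interface text tells. Its arguments: {"type":"object","properties":{"angular":{"type":"array","items":{"type":"array","items":{"type":"number"}}},"delta_pos":{"type":"array","items":{"type":"array","items":{"type":"number"}}},"gripper":{"type":"array","items":{"type":"number"}},"squeeze":{"type":"number"}},"required":["angular","delta_pos","gripper"]}

```bash
mkdir -p pics
cat > h.py <<'E'
import numpy as np, cv2
from cell import telemetry, eyes, env, models
def ray(p,uv):
    d=np.linalg.inv(p["mtx"])@np.array([uv[0],uv[1],1.]); R=np.array(p["orientation"],float)
    if R.shape!=(3,3):
        from scipy.spatial.transform import Rotation as r
        R=r.from_euler('xyz',R,degrees=True).as_matrix()
    return np.array(p["origin"],float),R@d
def at_z(p,uv,z):
    o,d=ray(p,uv); return o+d*(z-o[2])/d[2]
def tri(a,b):
    A=[];B=[]
    for o,d in (a,b):
        d=d/np.linalg.norm(d);P=np.eye(3)-np.outer(d,d);A.append(P);B.append(P@o)
    return np.linalg.solve(sum(A),sum(B))
E
python3 - <<'E'
from h import *
print(env.finger_overhang, telemetry.get_obs())
ims=[]
for n in("scene","top"):
    p=eyes.read_camera(n); print(n,p["origin"],p["orientation"],p["mtx"])
    im=cv2.cvtColor(p["pixels"],cv2.COLOR_RGB2BGR); cv2.imwrite(f"pics/{n}0.png",im)
    for t in("key_knob","key_rack","tray_rack"):
        for d in models.search_frame(p,t)[:3]: print(t,d["p"],d["centre"],at_z(p,d["centre"],.1))
E
```

```text
0.014 {'time_s': 0.0, 'qpos': array([70.70870985, 18.43756295, -4.01433317, 83.17474191,  1.29504775,
       78.54062246, -3.26007489]), 'joint_velocities': array([-0.10103617, -0.02396594, -0.01408961, -0.03541662, -0.01385149,
        0.01293923, -0.11790934]), 'effort': array([ 9.75880430e-04, -4.91290784e+01, -4.03595427e-01, -3.12524736e+01,
       -6.41063601e-02,  4.37052338e-02,  1.71541378e-04]), 'tool_pos': array([ 0.22313039, -0.60994327,  0.23547969]), 'tool_rot': array([-1.79892313e+02,  6.19249670e-03,  2.00998394e+01]), 'force': array([ 0.15440189, -0.24138903, -0.78542567]), 'wrist_torque': array([-0.01182042, -0.04543852,  0.0706666 ]), 'grasp_force': 0.0, 'grip_width': 0.08716931323156378}
scene [ 1.30787871 -0.08300179  0.63714252] [-123.72538952    0.16322397   84.40252239] [[391.6222292    0.         257.41353793]
 [  0.         391.6222292  192.27524929]
 [  0.           0.           1.        ]]
key_knob 0.87 [375.4, 211.3] [0.61295788 0.25617709 0.1       ]
key_rack 0.7 [371.3, 212.8] [0.61759555 0.24486459 0.1       ]
tray_rack 0.78 [207.5, 229.4] [ 0.63996445 -0.12763212  0.1       ]
top [ 0.36277069 -0.03163378  1.15362144] [-168.79009431    0.9763155   -88.97700903] [[421.87715246   0.         253.34169638]
 [  0.         421.87715246 195.17101549]
 [  0.           0.           1.        ]]
key_knob 0.82 [150.0, 191.1] [0.5780572  0.25503231 0.1       ]
key_rack 0.59 [147.5, 190.2] [0.58031971 0.26162376 0.1       ]
tray_rack 0.67 [304.1, 191.7] [ 0.58213468 -0.13898963  0.1       ]
```

View pics/scene0.png

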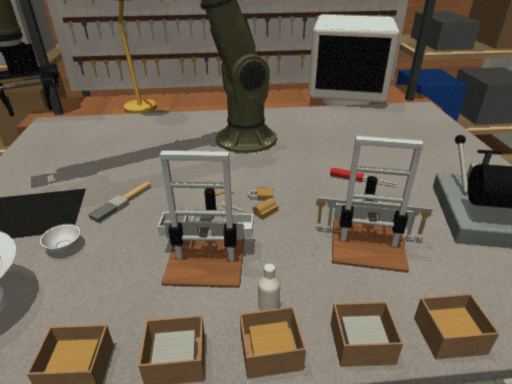

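View pics/top0.png

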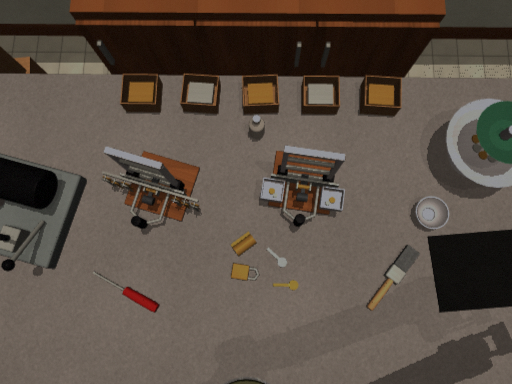

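The scene view shows the key stand on the right: the knob is around (371,186) and the keys hang at y>0. In the top view its knob is the black blob near (139,222). The tray stand is the other one, with its knob at about (299,220).

Run:
```python
from h import *
a=cv2.imread("pics/scene0.png")[130:270,310:440]; b=cv2.imread("pics/top0.png")[140:240,90:210]
a=cv2.resize(a,(390,420),interpolation=cv2.INTER_CUBIC); b=cv2.resize(b,(410,420),fx=1,fy=1,interpolation=cv2.INTER_CUBIC) if 0 else cv2.resize(b,(408,340),interpolation=cv2.INTER_CUBIC)
b=cv2.copyMakeBorder(b,0,80,0,0,cv2.BORDER_CONSTANT)
cv2.imwrite("pics/crop0.png",np.hstack([a,b]))
s=eyes.read_camera("scene");t=eyes.read_camera("top")
print("knob tri",tri(ray(s,(371.5,186)),ray(t,(139,222.5))))
g=t["pixels"].max(2); m=np.zeros_like(g); m[210:235,125:152]=1
ys,xs=np.where((g<45)&(m>0)); print(xs.mean(),ys.mean(),xs.min(),xs.max(),ys.min(),ys.max())
print(at_z(t,(xs.mean(),ys.mean()),.105))
```

```text
knob tri [0.49862682 0.28367817 0.0932076 ]
138.83783783783784 221.92567567567568 131 147 215 228
[0.49752661 0.27666149 0.105     ]
```

View pics/crop0.png

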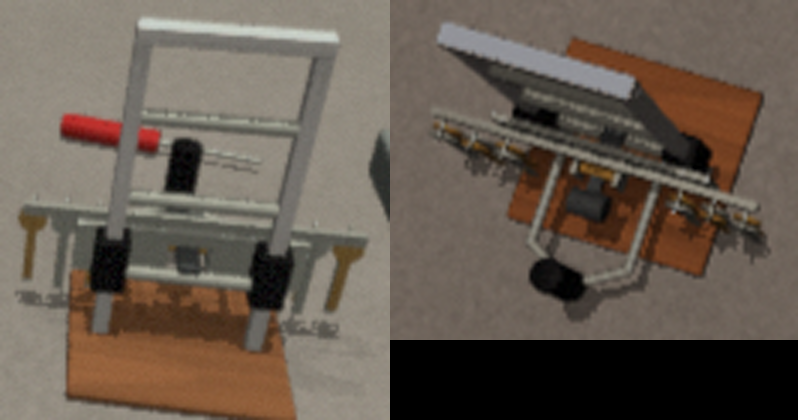

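Run:
```python
from h import *
s=eyes.read_camera("scene");t=eyes.read_camera("top")
print("top cap",tri(ray(s,(371.8,179.5)),ray(t,(136.3,219.8))), at_z(t,(136.3,219.8),.12))
print("mid",at_z(t,(138.8,222),.09),tri(ray(s,(371.,188)),ray(t,(138.8,222))))
print("scene: cap",at_z(s,(371.8,178.5),.12))
a=at_z(t,(104.7,172.4),.12);b=at_z(t,(197.4,200.3),.12);print(a,b,np.degrees(np.arctan2(*(b-a)[:2]*[1,-1])))
a=at_z(t,(120.6,148.5),.284);b=at_z(t,(160,161),.284);print(a,b,np.degrees(np.arctan2((b-a)[0],-(b-a)[1])))
```

```text
top cap [0.50188136 0.28210945 0.1153424 ] [0.50080546 0.27895461 0.12      ]
mid [0.49926205 0.28115493 0.09      ] [0.50012471 0.28419803 0.08836508]
scene: cap [0.50403582 0.28241039 0.12      ]
[0.62080564 0.36837501 0.12      ] [0.55222005 0.12914041 0.12      ] -15.996938421874223
[0.63349283 0.27495137 0.284     ] [0.60664018 0.18776364 0.284     ] -17.118128529371873
```

drive_tool --angular '[[0,0,0],[0,0,0],[0,0,0],[0,0,0],[0,0,0],[0,0,0],[0,0,0],[0,0,0],[0,0,0],[0,0,0],[0,0,0],[0,0,0],[0,0,0],[0,0,0],[0,0,0],[0,0,0],[0,0,0],[0,0,0]]' --delta_pos '[[0,0,-3],[0,0,-3],[0,0,-3],[0,0,-3],[0,0,-3],[2.78,-2.75,0],[2.78,-2.75,0],[2.78,-2.75,0],[2.78,-2.75,0],[2.78,-2.75,0],[2.78,-2.75,0],[2.78,-2.75,0],[2.78,-2.75,0],[2.78,-2.75,0],[2.78,-2.75,0],[2.78,-2.75,0],[2.78,-2.75,0],[2.78,-2.75,0]]' --gripper '[8.7,8.7,8.7,8.7,8.7,8.7,8.7,8.7,8.7,8.7,8.7,8.7,8.7,8.7,8.7,8.7,8.7,8.7]' --squeeze 40

```text
time_s: 2.4
tool_pos: [0.4403, -0.1489, 0.3869]
tool_rot: [179.9, -0.0, 20.1]
force: [0.8, -0.6, 0.6]
grip_width: 0.0868
grasp_force: 0.0
```

drive_tool --angular '[[0,0,0],[0,0,0],[0,0,0],[0,0,0],[0,0,0],[0,0,0],[0,0,0],[0,0,0],[0,0,0],[0,0,0],[0,0,0],[0,0,0]]' --delta_pos '[[1.87,-3.49,0],[1.87,-3.49,0],[1.87,-3.49,0],[1.87,-3.49,0],[1.87,-3.49,0],[1.87,-3.49,0],[1.87,-3.49,0],[1.87,-3.49,0],[1.87,-3.49,0],[1.87,-3.49,0],[1.87,-3.49,0],[0,0,0]]' --gripper '[8.7,8.7,8.7,8.7,8.7,8.7,8.7,8.7,8.7,8.7,8.7,8.7]'

```text
time_s: 3.6
tool_pos: [0.499, 0.287, 0.3857]
tool_rot: [-179.7, 0.1, 20.7]
force: [-0.2, -0.5, 0.7]
grip_width: 0.0868
grasp_force: 0.0
```

drive_tool --angular '[[0,0,-0.147],[0,0,-0.147],[0,0,-0.147],[0,0,-0.147],[0,0,-0.147],[0,0,-0.147],[0,0,-0.147],[0,0,-0.147],[0,0,-0.147],[0,0,-0.147],[0,0,-0.147],[0,0,-0.147],[0,0,-0.147],[0,0,-0.147],[0,0,-0.147],[0,0,-0.147],[0,0,-0.147],[0,0,0]]' --delta_pos '[[0,0,0],[0,0,0],[0,0,0],[0,0,0],[0,0,0],[0,0,0],[0,0,0],[0,0,0],[0,0,0],[0,0,0],[0,0,0],[0,0,0],[0,0,0],[0,0,0],[0,0,0],[0,0,0],[0,0,0],[0,0,0]]' --gripper '[8.7,8.7,8.7,8.7,8.7,8.7,8.7,8.7,8.7,8.7,8.7,8.7,8.7,8.7,8.7,8.7,8.7,8.7]'

```text
time_s: 5.4
tool_pos: [0.5014, 0.2798, 0.3865]
tool_rot: [-179.9, 0.0, 163.2]
force: [0.1, -0.4, 0.1]
grip_width: 0.0869
grasp_force: 0.0
```

drive_tool --angular '[[0,0,0],[0,0,0],[0,0,0],[0,0,0],[0,0,0],[0,0,0],[0,0,0]]' --delta_pos '[[0,0,4],[0,0,4],[0,0,4],[0,0,4],[0,0,4],[0,0,3],[0,0,0]]' --gripper '[8.7,8.7,8.7,8.7,8.7,8.7,8.7]'

```text
time_s: 6.1
tool_pos: [0.4993, 0.2779, 0.1526]
tool_rot: [-179.7, -0.3, 163.1]
force: [0.1, -0.7, 0.1]
grip_width: 0.0872
grasp_force: 0.0
```

Run:
```python
from h import *
o=[]
for n,(r0,r1,c0,c1) in(("scene",(90,230,300,440)),("top",(120,260,80,220))):
    p=eyes.read_camera(n); o.append(cv2.resize(cv2.cvtColor(p["pixels"],cv2.COLOR_RGB2BGR)[r0:r1,c0:c1],(400,400),interpolation=cv2.INTER_CUBIC))
cv2.imwrite("pics/c1.png",np.hstack(o)); q=telemetry.get_obs();print(q["tool_pos"],q["qpos"])
```

```text
[0.50137812 0.28052591 0.15720078] [ 24.2775059   28.76269359 -71.28295409  98.23903458  28.32894597
  73.83349002  20.02258624]
```

View pics/c1.png

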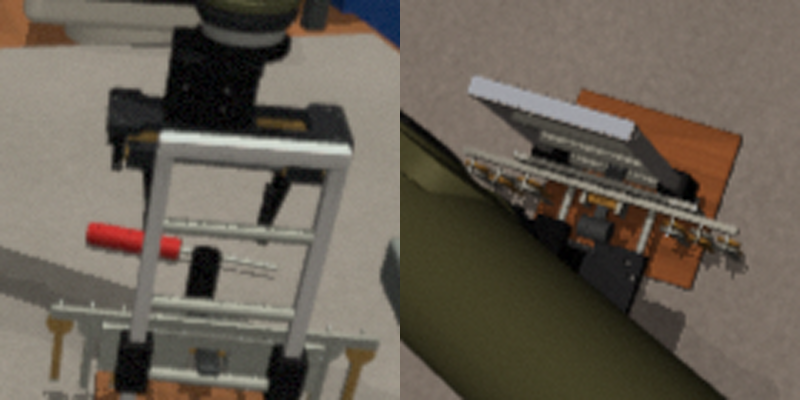

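The knob, at (205,270) in the scene crop, sits between the open fingers at columns 148 and 272. The top view is partly blocked by the arm. I'll descend gently and watch joint 3.

drive_tool --angular '[[0,0,0],[0,0,0],[0,0,0],[0,0,0]]' --delta_pos '[[0,0,2],[0,0,2],[0,0,2],[0,0,0.2]]' --gripper '[8.7,8.7,8.7,8.7]'

```text
time_s: 6.6
tool_pos: [0.5014, 0.2803, 0.0948]
tool_rot: [-180.0, 0.0, 163.2]
force: [0.4, -0.5, -0.0]
grip_width: 0.0874
grasp_force: 0.0
```

Run:
```python
from h import *
o=[]
for n,(r0,r1,c0,c1) in(("scene",(90,230,300,440)),):
    p=eyes.read_camera(n); o.append(cv2.resize(cv2.cvtColor(p["pixels"],cv2.COLOR_RGB2BGR)[r0:r1,c0:c1],(500,500),interpolation=cv2.INTER_CUBIC))
cv2.imwrite("pics/c2.png",np.hstack(o)); q=telemetry.get_obs();print(q["tool_pos"],q["qpos"],q["force"])
```

```text
[0.50170301 0.28081999 0.09551618] [ 21.52951133  32.21070426 -67.72370353 101.74484333  32.09978673
  68.24555225  17.50666556] [-0.75962041 -0.950264   -1.34678222]
```

View pics/c2.png

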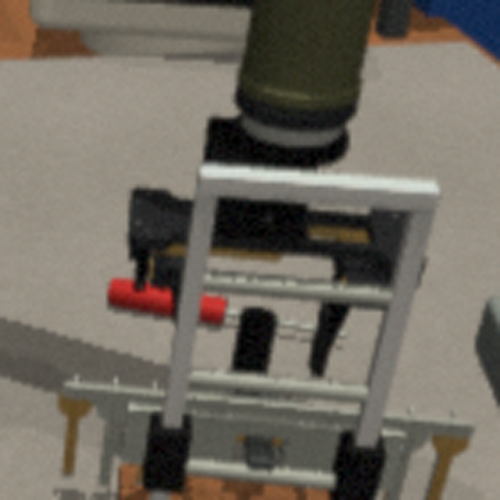

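The knob, at (257,340), stands clear between the fingers, so I'm closing now.

drive_tool --angular '[[0,0,0],[0,0,0],[0,0,0],[0,0,0],[0,0,0],[0,0,0],[0,0,0],[0,0,0]]' --delta_pos '[[0,0,0],[0,0,0],[0,0,0],[0,0,0],[0,0,0],[0,0,0],[0,0,0],[0,0,0]]' --gripper '[6,4,2,1,1,1,1,1]' --squeeze 40

```text
time_s: 7.45
tool_pos: [0.5011, 0.2807, 0.0945]
tool_rot: [-180.0, -0.0, 163.3]
force: [0.2, 1.3, -0.8]
grip_width: 0.031
grasp_force: 2.2
```

drive_tool --angular '[[0,0,0],[0,0,0],[0,0,0],[0,0,0],[0,0,0],[0,0,0]]' --delta_pos '[[0,0,0],[0,0,0],[0,0,0],[0,0,0],[0,0,0],[0,0,0]]' --gripper '[1,1,1,1,1,1]'

```text
time_s: 8.05
tool_pos: [0.5018, 0.2832, 0.0949]
tool_rot: [179.7, 0.0, 163.3]
force: [3.7, 6.7, -3.8]
grip_width: 0.0249
grasp_force: 40.0
```

drive_tool --angular '[[0,0,0],[0,0,0],[0,0,0],[0,0,0],[0,0,0],[0,0,0],[0,0,0],[0,0,0],[0,0,0],[0,0,0],[0,0,0],[0,0,0],[0,0,0],[0,0,0]]' --delta_pos '[[0,0.2,0],[0,0,-0.5],[0,0,-1],[0,0,-1],[0,0,-1],[0,0,-1],[0,0,-1],[0,0,-1],[0,0,-1],[0,0,-1],[0,0,-1],[0,0,-0.7],[0,0,0],[0,0,0]]' --gripper '[1,1,1,1,1,1,1,1,1,1,1,1,1,1]'

```text
time_s: 9.45
tool_pos: [0.5018, 0.2832, 0.1968]
tool_rot: [179.9, 0.0, 163.3]
force: [2.7, 4.8, -3.0]
grip_width: 0.0247
grasp_force: 40.0
```

Run:
```python
from h import *
p=eyes.read_camera("scene"); im=cv2.cvtColor(p["pixels"],cv2.COLOR_RGB2BGR)[90:280,300:450]
cv2.imwrite("pics/c3.png",cv2.resize(im,(474,600),interpolation=cv2.INTER_CUBIC)); q=telemetry.get_obs();print(q["tool_pos"],q["qpos"],q["force"],q["grip_width"])
```

```text
[0.50178106 0.28318802 0.19658682] [ 25.16233116  26.84587031 -72.80271547  95.36815479  26.21597757
  77.42573203  21.50752308] [ 2.87348721  5.1981165  -3.70086813] 0.024881165030750836
```

View pics/c3.png

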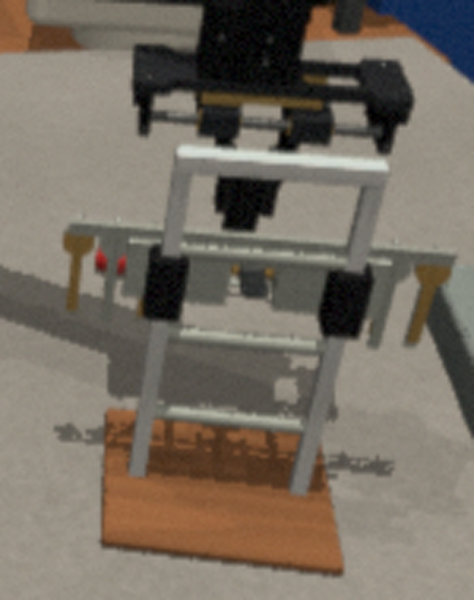

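The rack is up with its pawl clear above the middle rung, which is at row 340 of the crop. I'm lowering slowly.

drive_tool --angular '[[0,0,0],[0,0,0],[0,0,0],[0,0,0],[0,0,0],[0,0,0],[0,0,0],[0,0,0],[0,0,0]]' --delta_pos '[[0,0,0.3],[0,0,0.5],[0,0,0.5],[0,0,0.5],[0,0,0.5],[0,0,0.3],[0,0,0.3],[0,0,0.1],[0,0,0]]' --gripper '[1,1,1,1,1,1,1,1,1]'

```text
time_s: 10.4
tool_pos: [0.5018, 0.2831, 0.1661]
tool_rot: [179.9, -0.0, 163.3]
force: [3.1, 4.9, -5.3]
grip_width: 0.0251
grasp_force: 40.0
```

drive_tool --angular '[[0,0,0],[0,0,0],[0,0,0]]' --delta_pos '[[0,0,0.1],[0,0,0.1],[0,0,0]]' --gripper '[1,1,1]'

```text
time_s: 10.7
tool_pos: [0.5018, 0.2832, 0.1646]
tool_rot: [179.9, 0.0, 163.3]
force: [3.0, 4.2, -0.8]
grip_width: 0.0249
grasp_force: 40.0
```

drive_tool --angular '[[0,0,0],[0,0,0],[0,0,0]]' --delta_pos '[[0,0,0.1],[0,0,0],[0,0,0]]' --gripper '[1,1,1]'

```text
time_s: 11.0
tool_pos: [0.5018, 0.2832, 0.1641]
tool_rot: [179.9, 0.0, 163.3]
force: [1.6, 4.0, 3.6]
grip_width: 0.0253
grasp_force: 40.0
```

Run:
```python
from h import *
p=eyes.read_camera("scene"); im=cv2.cvtColor(p["pixels"],cv2.COLOR_RGB2BGR)[90:280,300:450]
cv2.imwrite("pics/c4.png",cv2.resize(im,(474,600),interpolation=cv2.INTER_CUBIC)); q=telemetry.get_obs();print(q["tool_pos"],q["qpos"],q["force"],q["grip_width"])
```

```text
[0.50180329 0.28316999 0.16411872] [ 24.03007199  28.41377887 -71.29176736  97.6073379   27.89276578
  74.41457538  20.31888194] [0.67802545 3.35756488 3.44280881] 0.025018977868074034
```

View pics/c4.png

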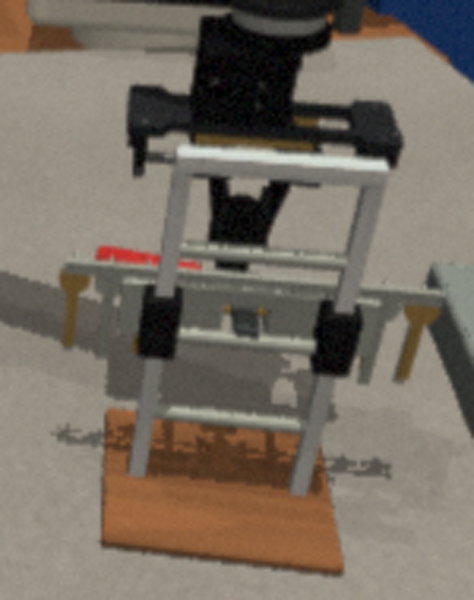

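The pawl, at (246,320) in the crop, rests on the middle rung at row 340, and the force now pushes up on the tool. I'm opening evenly, then retreating straight up.

drive_tool --angular '[[0,0,0],[0,0,0],[0,0,0],[0,0,0],[0,0,0],[0,0,0],[0,0,0],[0,0,0]]' --delta_pos '[[0,0,0],[0,0,0],[0,0,0],[0,0,0],[0,0,0],[0,0,0],[0,0,0],[0,0,0]]' --gripper '[2.6,3,4,5,6,7,7,7]'

```text
time_s: 11.85
tool_pos: [0.5016, 0.2824, 0.1634]
tool_rot: [-180.0, -0.0, 163.3]
force: [0.4, 0.2, 0.2]
grip_width: 0.0668
grasp_force: 0.0
```

drive_tool --angular '[[0,0,0],[0,0,0],[0,0,0],[0,0,0],[0,0,0],[0,0,0],[0,0,0],[0,0,0]]' --delta_pos '[[0,0,-1],[0,0,-2],[0,0,-2.5],[0,0,-2.5],[0,0,-2.5],[0,0,-2],[0,0,0],[0,0,0]]' --gripper '[7,7,7,7,7,7,7,7]'

```text
time_s: 12.65
tool_pos: [0.5017, 0.2827, 0.2888]
tool_rot: [180.0, 0.0, 163.3]
force: [-0.6, -0.7, -0.6]
grip_width: 0.07
grasp_force: 0.0
```

Run:
```python
from h import *
p=eyes.read_camera("scene"); im=cv2.cvtColor(p["pixels"],cv2.COLOR_RGB2BGR)[90:300,150:450]
cv2.imwrite("pics/c5.png",cv2.resize(im,(800,560),interpolation=cv2.INTER_CUBIC)); q=telemetry.get_obs();print(q["tool_pos"],q["qpos"],q["force"],q["grip_width"])
```

```text
[0.50147291 0.28237419 0.28802881] [ 26.28101005  22.72334024 -74.50034119  87.74805189  21.91769036
  86.21148279  24.76057632] [-0.2492175  -0.22880346 -1.19883303] 0.07010784688837028
```

View pics/c5.png

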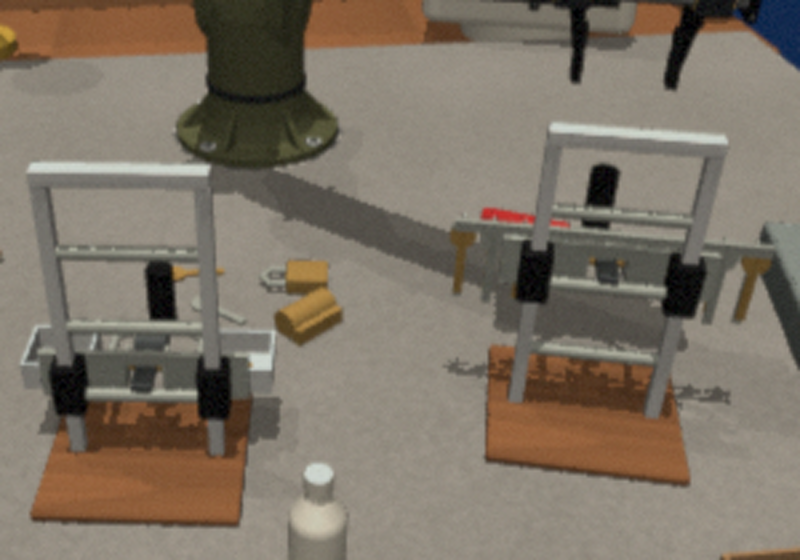

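The key rack is seated on the middle rung, with its pawl at (605,265) over the rung at row 285. The tray section is still on its bottom rung and the gripper is clear.

```bash
python3 -c "
from cell import env; print(env.sign_off())"
```

```text
the job is handed in; nothing more can be done
None
```

I raised the key rack past the middle rung, lowered it gently until its pawl sat on that rung, and let go; the last picture shows it seated, the trays undisturbed and the gripper clear. I handed the job in at about 12.7 s, and the hand-in returned no verdict.

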